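Open the die well of a card punch whose cap thread hand is unknown

ROBOT

A 6-joint arm with a two-finger parallel gripper is mounted at the origin on the work surface. World frame = base frame: x ahead of the robot, y to its left, z up, the work surface at z = 0. Lengths are in m, angles in rad, forces in N, time in s.
With the tool pointing down it reaches from about 0.3 to 0.775 m from the base axis. Payload 14.6 kg.
Tool frame: the origin (TCP) lies at the very end of the fingers, on their centre line; the grasp point (between the pads) lies 19 mm behind it (ctrl.grasp_offset is the distance from the TCP to the grasp point, in m); z points along the fingers, y is the line along which they close (so a half turn about z gives the same grasp; the last joint's range is limited). The gripper opens to 94 mm and grips with 3 to 60 N. Pads are 16 mm wide; open, the fingers measure 119 mm over their backs; the gripper's body (75 mm by 177 mm) begins 78 mm behind the grasp point.
Start: joints at [-1.279, 0.3, 1.521, -0, 1.321, -0.067], TCP at [0.193, -0.515, 0.205] pointing down, gripper open.
Joint ranges: [-3.03, 3.03], [-0.79, 2.21], [0.23, 2.52], [-1.04, 4.18], [0, 3.07], [-2.55, 2.55]. Speed limits (rad/s): [2.22, 2.22, 2.57, 3.14, 3.14, 3.14].

INTERFACE

Orientations are given as [roll, pitch, yaw] about the fixed x, y, z axes, in that order (R = Rz(yaw) Ry(pitch) Rx(roll)).
In Python, from station import ctrl gives the robot as it stands.
- The arm moves only by the tool step_arm, never from a script. Its argument "plan" is a list that holds one entry, the list of rows, each a list of 6 numbers: the shift along the tool's x, y, z in units of 30 mm (1.0 is 30 mm), then the turn, a rotation vector about the tool's x, y, z in units of 6 degrees (1.0 is 6 degrees). In form: [[[dx, dy, dz, wx, wy, wz], ...]]. A call has 1 to 8 rows; each row is the pose to reach, as a shift and turn from the pose commanded when the call began, along the tool's axes at that moment; what a row does not reach only later rows make up. A row lasts 1/12 s, in which the tool goes at most 41.7 mm and 7.16 degrees, less where a joint would pass 70% of its speed; a pose out of reach is approached as far as the arm can. A call with a gripper value outside its range is refused whole. "grip" is the opening, from 0 (shut) to 1 (fully open), set as the call begins (left out, the last holds). The fingers move at their own pace and stop on an object; "squeeze" is the grip in N (left out, the last holds). Time passes only in rows, so rows that repeat a pose let the fingers close. It gives the time, the measured TCP pose, the force, the opening and the grip force at its end, in the units of the state.
- ctrl.get_obs(): the state, without advancing time (a new reading comes with each control period).
- ctrl.camera(name): name is "scene" or "top"; returns the picture (384x512x3 uint8, red, green, blue); there is no depth.
- ctrl.camera_model(name): a dict with "intrinsics" (3x3 intrinsics, pixels), "k1" (the pictures are not rectified: a ray, as slopes to the right and down, at radius r is drawn at 1 + k1 r^2 times it, then the intrinsics apply), "R" (3x3) and "t" (3): a world point X has camera coordinates R X + t. Camera axes: x right, y down, z forward; pixel columns grow to the right and rows downward; lengths in m; the calibration is good to about 2 mm. A picture is of the moment at which its call begins. camera_model takes no time and is no camera call.
- ctrl.hand_in(): hands the job in; it is judged then, once.
Trained networks look in the newest picture that a camera, given by its name, has taken for a name from the list of things; names that differ only in an ending like _2 or _b are one class to them, and where a whole thing is asked for, a point or a joint stands for the part that bears it (a point fixed in the world has none). Each returns a list of dicts, best first, with "confidence" (0 to 1); they miss things now and then, are a little off and sometimes report something else, mostly with a low value. They report only what shows in the picture. A call takes as long as a camera call. They do not tell look-alikes from the thing itself.
- ctrl.masks_of(query, camera): "pixels" (384x512 bool, what is visible of it) and "at" ([column, row] in pixels, amid what is visible of it).
- ctrl.place_of(query, camera): "at" ([column, row] in pixels: a listed point, or the origin of a listed thing).
The state is a dict: "time_s": time; "qpos": joint angles; "joint_vel": joint speeds; "tau": joint torques, N m; "ee_pos": TCP position; "eef_rot": TCP orientation; "force": force on the tool from outside, world axes, zero at the start; "moment": the same for the moment, N m; "grip_width": finger opening in m; "grip_force": force on a finger pad.
Only numpy, scipy, OpenCV 4.12 (cv2) and the standard library are available. Lean on these libraries where they do the work, as an engineer would, in place of code of your own. Each camera call takes 0.05 s, during which the arm holds its last target. There are 200 camera calls.

TASK

The catalogue room's card punch needs a new die. First throw its lever into the middle notch, the one with the steel pointer, then unscrew the black cap on top of the punch - nobody remembers whether its thread is right-handed or left-handed, so try it both ways - lift it off, and finish while still holding it upright, steady, in the gripper, at least 50 mm clear above its seat, leaving the lever in its notch and the card tray, screwdriver and pin dish where they are.

Things in the scene. Friction and masses are not known exactly. Their poses are not given: they have to be found in the camera images.
- punch: Grey bench card punch, fixed; housing 200 mm (x) by 320 mm (y), flat top 100 mm above the table. Origin: centre of its underside, on the table; x points away from the card slot, z up. Place and yaw vary. Motor hump 62 x 62 mm, 39 mm above the flat top, at x +64, y 0. Cap neck at x -20, y -85 mm; lever at x -20, y +100 mm.
- neck (a point): Centre of the cap's seat on the punch's flat top, 100 mm above the table, on the neck's vertical axis; fixed. Neck: steel, 25 mm tall. Its thread hand varies and cannot be seen: turned to tighten, the cap stops hard within 5 degrees (torque, or the grip slips); turned to loosen it runs freely, lifts off freely from 50 to 130 degrees past closed, and stops soon after.
- cap: Black round fluted screw cap, 50 mm in diameter, 36 mm tall, 80 to 150 g; origin at the centre of its lower rim, on its axis, z up; when on, the rim rests on the punch's flat top. Two lugs inside it catch under two short helical threads of the neck, as on a jar lid; until freed it has 2 to 4 mm of vertical play and will not come off.
- lever (a joint): Angle of the selector lever: 0 upright in the middle notch (the marked one), negative leaning to the punch's -x, positive to +x; stops at -0.62 and +0.62. Spring detents at -0.5, 0 and +0.5 rad; moving between notches takes about 4 N at the ball, and a detent draws it in from about 0.2 rad either side. It starts in the -0.5 notch.
- lever_ball (a point): Centre of the lever's black ball, 27 mm in diameter, on a 9 mm steel stem; 95 mm from the lever's pivot. Bare from above; the toothed quadrant beside it (on the punch's +y side) reaches 58 mm above the pivot, and the steel pointer of the marked notch 64 mm.
- lever_pivot (a point): Axis of the lever, on the punch's flat top, 100 mm above the table; the lever swings about the punch's y axis (in its x-z plane). Axes as the punch. Does not move.
- card_tray: Wooden tray of cards, 180 x 125 x 92 mm, bystander; origin at the centre of its underside.
- screwdriver: Screwdriver with a wooden handle, 180 mm long, lying on the table, bystander.
- pin_dish: Small steel bowl 70 mm across and 30 mm tall, bystander; origin at the centre of its underside.
Things that resemble listed ones, but are neither listed nor needed, are in the scene too. Leave any green look-alike of the cap alone.

How it is judged:
On the way, in this order (a step that is already met when the one before it is completed fails the run):
1. the lever is in the middle notch while the cap is still on (value of joint lever between -0.1 and 0.1 rad and z of cap in the frame of punch below 0.106 m), for 0.2 s.
2. the cap is unscrewed and lifted clear of its neck by the gripper (z of cap in the frame of punch above 0.135 m and contact force between the fingers and cap above 1 N), for 0.2 s.
At the end, for the whole second after the job is handed in: The gripper still holds the cap (contact over 1 N), at rest (under 0.05 m/s), within 20 degrees of upright, its rim at least 45 mm above its seat and resting on nothing; the lever is within 0.1 rad of the middle notch (value of joint lever between -0.1 and 0.1 rad and z of cap in the frame of punch above 0.145 m and angle between cap's own z axis and vertical below 0.35 rad and contact force between the fingers and cap above 1 N and contact force between cap and punch below 0.1 N and contact force between cap and card_tray below 0.1 N and linear speed of cap below 0.05 m/s); the arm keeps its last pose, push and grip.
It fails at once if the card tray is shifted by more than 20 mm (distance of card_tray from where it was at the start of the episode above 0.02 m).
It fails at once if the screwdriver is shifted by more than 20 mm (distance of screwdriver from where it was at the start of the episode above 0.02 m).
It fails at once if the pin dish is shifted by more than 20 mm (distance of pin_dish from where it was at the start of the episode above 0.02 m).
It also fails if it takes over 58 s, if anything falls off the work surface, if the arm or the gripper's body presses on something with over 40 N, if the wrist force passes 120 N, or if a joint passes its speed limit or range.

## Working session

There is one attempt and no reset: what is moved stays moved. The work goes in short steps, Python scripts to look and compute and a tool call to move; the robot and the scene stay as the last step left them, time stands still between calls to the robot, and variables do not carry over. Pictures are saved under pics/ and viewed, at most 10 in all, crops included, and the job is handed in when it is done.

Besides the shell and the picture viewer there is one more tool, called after ">>>" as name(argument=value, ...) on one line, values as JSON. step_arm: Moves the arm, as the interface text tells. Its arguments: {"type":"object","properties":{"plan":{"type":"array","items":{"type":"array","items":{"type":"array","items":{"type":"number"}}}},"grip":{"type":"number"},"squeeze":{"type":"number"}},"required":["plan"]}

```bash
mkdir -p pics; ls; cat > h.py <<'E'
import numpy as np, cv2
from station import ctrl
def ray(cam,px):
    m=ctrl.camera_model(cam);K=np.array(m["intrinsics"]);R=np.array(m["R"]);t=np.array(m["t"])
    d=np.array([(px[0]-K[0,2])/K[0,0],(px[1]-K[1,2])/K[1,1]]);u=d.copy()
    for _ in range(20): u=d/(1+m["k1"]*(u@u))
    return -R.T@t, R.T@np.array([u[0],u[1],1.])
def onz(cam,px,z):
    o,d=ray(cam,px); return o+d*(z-o[2])/d[2]
def tri(a,pa,b,pb):
    o1,d1=ray(a,pa);o2,d2=ray(b,pb);d1/=np.linalg.norm(d1);d2/=np.linalg.norm(d2)
    s=np.linalg.lstsq(np.c_[d1,-d2],o2-o1,rcond=None)[0]
    p,q=o1+s[0]*d1,o2+s[1]*d2; return (p+q)/2,np.linalg.norm(p-q)
def proj(cam,X):
    m=ctrl.camera_model(cam);c=np.array(m["R"])@np.array(X)+np.array(m["t"]);u=c[:2]/c[2];u=u*(1+m["k1"]*(u@u))
    K=np.array(m["intrinsics"]);return np.array([K[0,0]*u[0]+K[0,2],K[1,1]*u[1]+K[1,2]])
E
python3 - <<'E'
from h import *
np.set_printoptions(precision=4,suppress=True)
ims=[]
for c in("scene","top"):
    im=ctrl.camera(c);ims.append(im);cv2.imwrite(f"pics/{c}0.png",im[:,:,::-1])
    for q in("punch","neck","cap","lever_ball","lever_pivot","card_tray","screwdriver","pin_dish"):
        print(c,q,[(np.round(r["at"],1).tolist(),round(r["confidence"],2)) for r in ctrl.place_of(q,c)])
    m=ctrl.camera_model(c);print("cam pos",-np.array(m["R"]).T@np.array(m["t"]))
o=ctrl.get_obs();print(o["time_s"],o["ee_pos"],o["eef_rot"],o["force"],o["grip_width"])
E
```

```text
pics
scene punch [([220.6, 241.8], 0.89)]
scene neck [([186.1, 204.9], 0.58)]
scene cap [([187.4, 202.6], 0.87), ([203.7, 188.0], 0.46)]
scene lever_ball [([261.2, 173.3], 0.47)]
scene lever_pivot [([258.0, 208.4], 0.8)]
scene card_tray [([333.9, 262.2], 0.56)]
scene screwdriver [([133.2, 236.0], 0.77)]
scene pin_dish [([162.7, 201.5], 0.79)]
cam pos [1.3138 0.2811 0.7608]
top punch [([293.3, 195.4], 0.9)]
top neck [([327.0, 194.7], 0.89), ([377.0, 171.2], 0.6)]
top cap [([336.6, 266.6], 0.86), ([328.1, 195.4], 0.72)]
top lever_ball [([261.4, 225.9], 0.74)]
top lever_pivot [([257.6, 207.7], 0.64)]
top card_tray [([186.2, 203.6], 0.75)]
top screwdriver [([371.3, 171.3], 0.87), ([327.3, 196.0], 0.49)]
top pin_dish [([376.0, 238.1], 0.97), ([294.6, 196.9], 0.34)]
cam pos [0.4266 0.0467 1.3788]
0.9 [ 0.1931 -0.515   0.2054] [-3.1416  0.      0.3588] [0.5356 0.2987 0.1845] 0.09391239478496737
```

```bash
python3 -c "
import cv2
for c in('scene','top'):
    cv2.imwrite(f'pics/{c}0b.png',cv2.resize(cv2.imread(f'pics/{c}0.png'),(800,600),interpolation=cv2.INTER_CUBIC))"
```

```text
(no output)
```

View pics/scene0b.png

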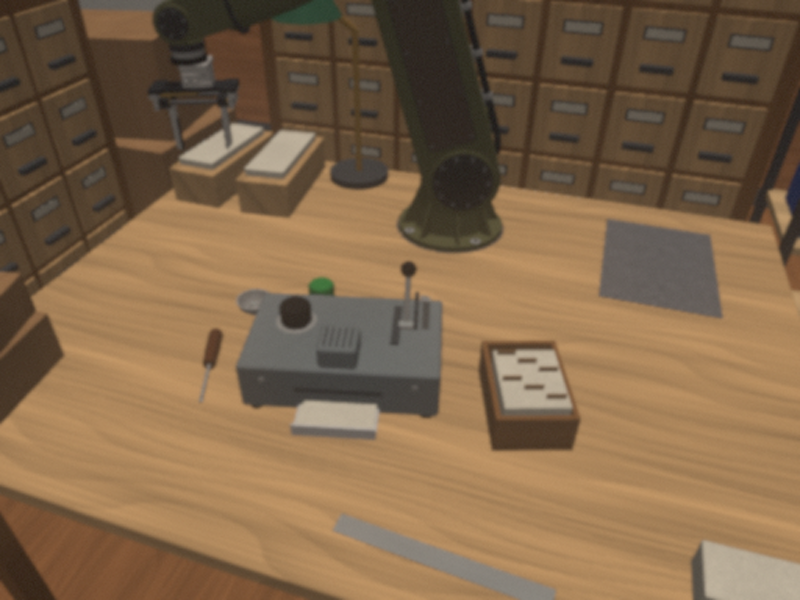

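View pics/top0b.png

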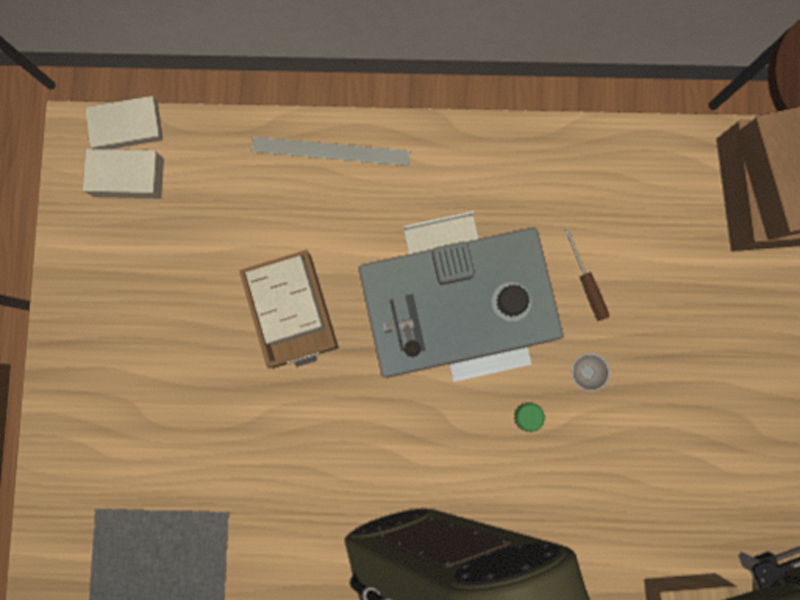

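The scene view shows the black cap at about (188,200) and the lever ball at (261,172), in 512-px coordinates. In the top view the black cap is at (328,192), the ball at (264,223) and the hump at (290,168), so punch +x points up the image, away from the robot.

Cap candidates in the top view are the black one at (328,192) on the punch and the green one at (339,267) on the table. The black one on its neck collar fits the description. I'll confirm it in a crop.

```bash
python3 - <<'E'
from h import *
np.set_printoptions(precision=4,suppress=True)
def best(q,c,k="masks_of"): return getattr(ctrl,k)(q,c)
ctrl.camera("scene");im=ctrl.camera("top")
for c in("top","scene"):
    for q in("cap","punch","lever_ball"):
        for r in best(q,c):
            ys,xs=np.nonzero(r["pixels"]);print(c,q,round(r["confidence"],2),len(xs),xs.mean().round(1),ys.mean().round(1),xs.min(),xs.max(),ys.min(),ys.max())
            if c=="top" and q=="punch" and r["confidence"]>.6:
                print(cv2.minAreaRect(np.c_[xs,ys].astype(np.float32)))
print("neck tri",tri("top",[327,194.7],"scene",[186.1,204.9]))
print("neck z.1",onz("top",[327,194.7],.1),onz("scene",[186.1,204.9],.1))
print("captop z.136",onz("top",[328.3,192],.136))
print("ball",tri("top",[264,223],"scene",[261.2,172.5]))
print("pivot z.1",onz("top",[257.6,207.7],.1),onz("scene",[258,208.4],.1))
print("punch",onz("top",[293.3,195.4],0),onz("scene",[220.6,241.8],0))
# top corners at z=.1 from the 800 px picture
for p in([360,266],[537,228],[563,338],[384,376]): print(onz("top",np.array(p)*.64,.1))
cr=im[130:290,220:400];cv2.imwrite("pics/crop.png",cv2.resize(cr[:,:,::-1],None,fx=4,fy=3.75,interpolation=cv2.INTER_CUBIC)[:600])
E
```

```text
top cap 0.85 299 338.0 265.9 329 347 257 275
top cap 0.69 322 327.6 191.6 318 337 182 201
top punch 0.56 9941 292.8 191.5 229 359 135 243
top lever_ball 0.68 111 262.0 216.1 257 267 205 226
scene cap 0.93 380 188.5 200.4 178 198 190 211
scene cap 0.74 9830 221.2 231.2 151 282 167 281
scene cap 0.57 168 205.1 183.4 197 213 177 188
scene punch 0.55 4030 336.9 253.6 305 371 217 288
scene lever_ball 0.49 225 259.9 187.9 255 265 167 210
neck tri (array([ 0.5668, -0.1371,  0.0969]), np.float64(0.008184533176957892))
neck z.1 [ 0.5649 -0.1328  0.1   ] [ 0.571  -0.1393  0.1   ]
captop z.136 [ 0.5681 -0.1311  0.136 ]
ball (array([0.4811, 0.0372, 0.1822]), np.float64(0.003428452984501784))
pivot z.1 [0.5258 0.0527 0.1   ] [0.526  0.0453 0.1   ]
punch [ 0.5715 -0.0493  0.    ] [ 0.5769 -0.0441  0.    ]
[0.6257 0.1285 0.1   ]
[ 0.6992 -0.1774  0.1   ]
[ 0.5088 -0.222   0.1   ]
[0.4375 0.0822 0.1   ]
```

View pics/crop.png

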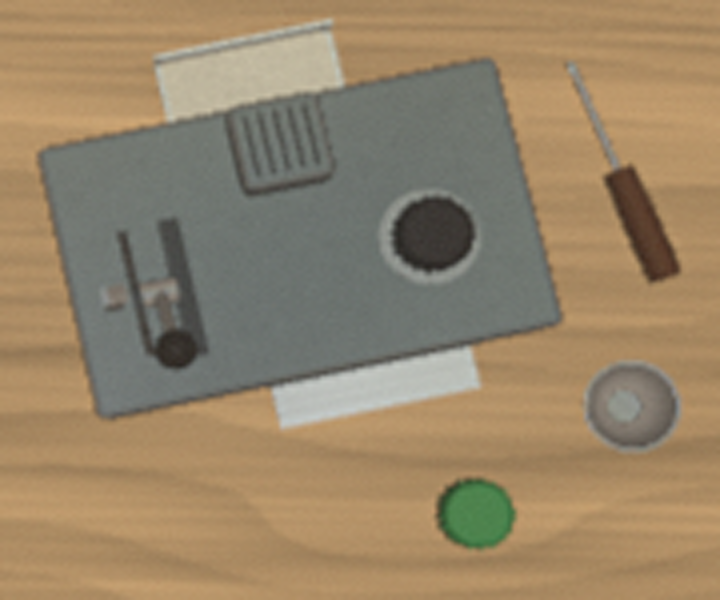

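The crop confirms it: the black fluted cap is at crop (433,233), px (328,192), on its neck collar, and the green one is on the table. The lever ball leans towards the robot. The punch centre is about (0.568,-0.047) with yaw 0.235. I'll move above the ball with the fingers closing along punch x.

>>> step_arm(plan=[[[2, -1.8, -1.5, 0, 0, -1], [4, -3.6, -1.5, 0, 0, -2], [6, -5.4, -1.5, 0, 0, -3], [7.5, -6.7, -1.5, 0, 0, -4], [9, -8.1, -1.5, 0, 0, -5], [10.5, -9.4, -1.5, 0, 0, -6], [12, -10.7, -1.5, 0, 0, -7], [13, -11.6, -1.5, 0, 0, -8]]], grip=0.6, squeeze=15)

```text
time_s: 1.97
ee_pos: [0.3451, -0.2235, 0.2466]
eef_rot: [3.141, 0.0, 1.201]
force: [1.7, -0.3, 0.1]
grip_width: 0.0567
grip_force: 0.0
```

```bash
cat >> h.py <<'E'
from scipy.spatial.transform import Rotation as Ro
np.set_printoptions(precision=3,suppress=True)
def to(x,y,z,yaw):
    o=ctrl.get_obs();A=Ro.from_euler("xyz",o["eef_rot"]);B=Ro.from_euler("xyz",[np.pi,0,yaw])
    print("units",A.inv().apply(np.array([x,y,z])-o["ee_pos"])/.03,np.degrees((A.inv()*B).as_rotvec())/6)
def show():
    o=ctrl.get_obs();print(*[(k,np.round(o[k],3)) for k in("time_s","ee_pos","eef_rot","qpos","force","moment","grip_width","grip_force")])
E
python3 -c "
from h import *
show();to(.481,.036,.25,1.806)
print(onz('scene',[188.5,200.4],.118),onz('top',[327.6,191.6],.13), onz('scene',[188.5,200.4],.122))"
```

```text
('time_s', np.float64(1.967)) ('ee_pos', array([ 0.345, -0.223,  0.247])) ('eef_rot', array([3.141, 0.   , 1.201])) ('qpos', array([-0.664, -0.051,  1.819,  0.   ,  1.373, -0.294])) ('force', array([ 1.669, -0.269,  0.147])) ('moment', array([-0.026, -0.069,  0.032])) ('grip_width', np.float64(0.057)) ('grip_force', np.float64(0.0))
units [ 9.702  1.102 -0.115] [ 0.007  0.005 -5.774]
[ 0.572 -0.13   0.118] [ 0.57 -0.13  0.13] [ 0.577 -0.127  0.122]
```

>>> step_arm(plan=[[[1.2, 0.1, 0, 0, 0, -1], [2.4, 0.2, 0, 0, 0, -2], [3.7, 0.4, 0, 0, 0, -3], [5, 0.5, 0, 0, 0, -4], [6.3, 0.7, 0, 0, 0, -5], [7.5, 0.8, 0, 0, 0, -5.8], [8.7, 1, 0, 0, 0, -5.8], [9.7, 1.1, 0, 0, 0, -5.8]]])

```text
time_s: 2.63
ee_pos: [0.4826, 0.0358, 0.2463]
eef_rot: [3.141, -0.0, 1.805]
force: [0.3, -1.6, -0.0]
grip_width: 0.0562
grip_force: 0.0
```

```bash
python3 -c "
from h import *
show();to(.481,.036,.17,1.806)
im=ctrl.camera('scene');cv2.imwrite('pics/s1.png',cv2.resize(im[110:270,150:350,::-1],(800,600),interpolation=cv2.INTER_CUBIC))"
```

```text
('time_s', np.float64(2.633)) ('ee_pos', array([0.483, 0.036, 0.246])) ('eef_rot', array([ 3.141, -0.   ,  1.805])) ('qpos', array([-0.002,  0.12 ,  1.642,  0.   ,  1.379, -0.236])) ('force', array([ 0.331, -1.576, -0.025])) ('moment', array([-0.014, -0.1  ,  0.   ])) ('grip_width', np.float64(0.056)) ('grip_force', np.float64(0.0))
units [ 0.02  -0.051  2.543] [ 0.004 -0.    -0.006]
```

View pics/s1.png

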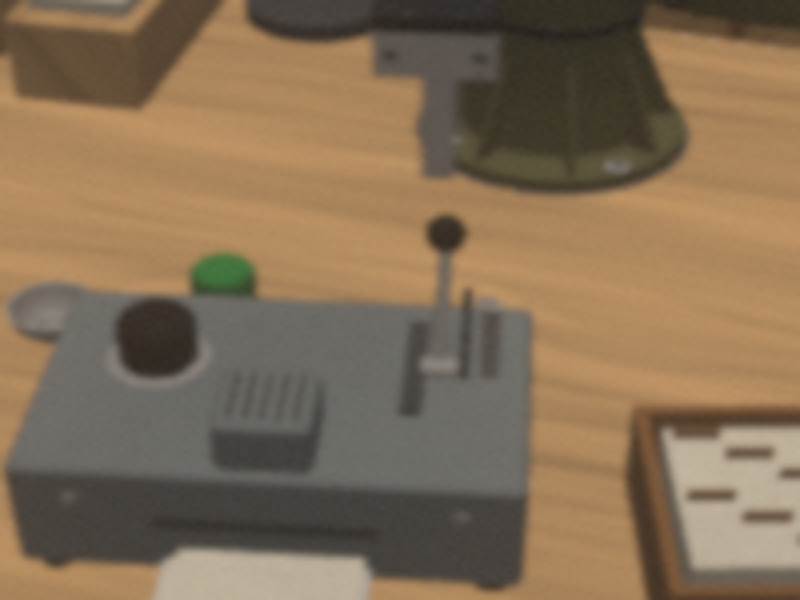

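The fingers hang at crop (438,175), above the ball at (445,232), so they are aligned. Next I go down, grip the ball, and swing it.

>>> step_arm(plan=[[[0.05, 0, 0.8, 0, 0, 0], [0.05, 0, 1.7, 0, 0, 0], [0.05, 0, 2.5, 0, 0, 0], [0.05, 0, 2.5, 0, 0, 0]]])

```text
time_s: 3.02
ee_pos: [0.4795, 0.0349, 0.1673]
eef_rot: [-3.135, -0.002, 1.804]
force: [-0.2, -0.7, -0.7]
grip_width: 0.0568
grip_force: 0.0
```

>>> step_arm(plan=[[[0, 0, 0, 0, 0, 0], [0, 0, 0, 0, 0, 0], [0, 0, 0, 0, 0, 0], [0, 0, 0, 0, 0, 0], [0, 0, 0, 0, 0, 0]]], grip=0, squeeze=12)

```text
time_s: 3.43
ee_pos: [0.4818, 0.0348, 0.1722]
eef_rot: [3.14, 0.0, 1.804]
force: [0.1, -0.4, 1.7]
grip_width: 0.0265
grip_force: 4.6
```

```bash
python3 -c "
from h import *
show();to(.525,.046,.182,1.806)"
```

```text
('time_s', np.float64(3.433)) ('ee_pos', array([0.482, 0.035, 0.172])) ('eef_rot', array([3.14 , 0.   , 1.804])) ('qpos', array([-0.004,  0.182,  1.748,  0.   ,  1.21 , -0.237])) ('force', array([ 0.051, -0.42 ,  1.672])) ('moment', array([-0.021, -0.05 ,  0.018])) ('grip_width', np.float64(0.026)) ('grip_force', np.float64(4.58))
units [ 0.029  1.488 -0.326] [ 0.014  0.003 -0.021]
```

>>> step_arm(plan=[[[0, 0.4, -0.18, 0, 0, 0], [0, 0.75, -0.29, 0, 0, 0], [0, 1.15, -0.37, 0, 0, 0], [0, 1.5, -0.39, 0, 0, 0], [0, 1.5, -0.39, 0, 0, 0], [0, 1.5, -0.39, 0, 0, 0]]])

```text
time_s: 3.93
ee_pos: [0.5259, 0.0453, 0.1837]
eef_rot: [3.139, 0.0, 1.804]
force: [3.2, 0.2, 3.8]
grip_width: 0.0259
grip_force: 12.0
```

>>> step_arm(plan=[[[0, 0, 0, 0, 0, 0], [0, 0, 0, 0, 0, 0], [0, 0, 0, 0, 0, 0], [0, 0, 0, 0, 0, 0]]], grip=0.6)

```text
time_s: 4.27
ee_pos: [0.5249, 0.0452, 0.1829]
eef_rot: [-3.141, -0.0, 1.804]
force: [-0.1, 0.5, -0.3]
grip_width: 0.0491
grip_force: 0.0
```

>>> step_arm(plan=[[[0, 0, -0.7, 0, 0, 0], [0, 0, -1.5, 0, 0, 0], [0, 0, -2.3, 0, 0, 0], [0, 0, -2.3, 0, 0, 0]]])

```text
time_s: 4.6
ee_pos: [0.5263, 0.0453, 0.2564]
eef_rot: [3.135, 0.001, 1.804]
force: [1.2, 0.5, 0.6]
grip_width: 0.0565
grip_force: 0.0
```

```bash
python3 -c "
from h import *
im=ctrl.camera('scene')
r=ctrl.place_of('lever_ball','scene');print([(x['at'],x['confidence']) for x in r])
show();to(.569,-.1315,.25,1.34)
for a in(-.5,0,.5):
  print(a,proj('scene',[.525+.095*np.sin(a)*.9725,.046+.095*np.sin(a)*.233,.1+.095*np.cos(a)]))
cv2.imwrite('pics/s2.png',cv2.resize(im[110:270,150:350,::-1],(800,600),interpolation=cv2.INTER_CUBIC))"
```

```text
[([260.8, 181.0], 0.54)]
('time_s', np.float64(4.7)) ('ee_pos', array([0.525, 0.045, 0.252])) ('eef_rot', array([3.141, 0.   , 1.804])) ('qpos', array([ 0.017,  0.215,  1.518, -0.   ,  1.407, -0.217])) ('force', array([-0.89 ,  1.134, -0.282])) ('moment', array([-0.045, -0.062, -0.012])) ('grip_width', np.float64(0.056)) ('grip_force', np.float64(0.0))
units [-6.07   0.058  0.076] [ 0.01 -0.    4.43]
-0.5 [259.921 171.886]
0 [258.853 178.168]
0.5 [257.574 192.934]
```

View pics/s2.png

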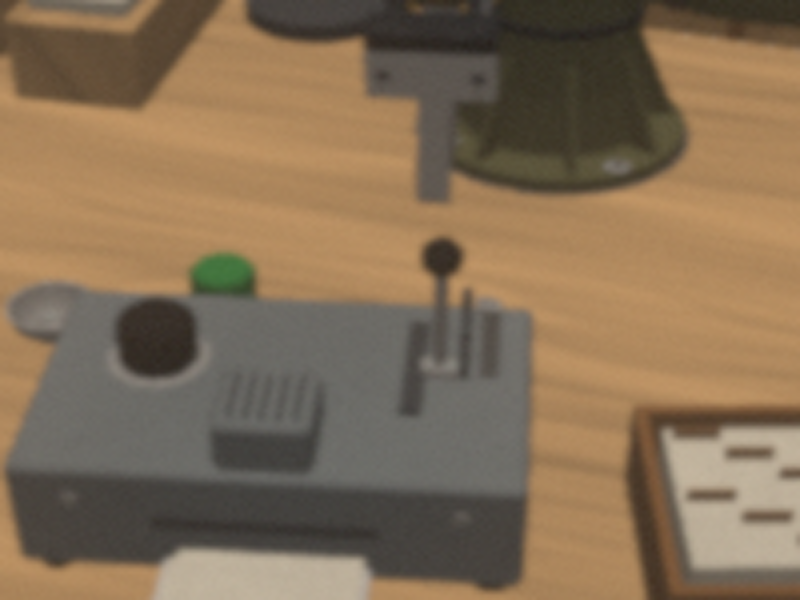

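The ball is now at crop (441,257), px (260.3,178.5), where an upright lever should project, so the lever is in the middle notch. I'll move over the cap.

>>> step_arm(plan=[[[-1.1, 0, 0, 0, 0, 1], [-2.3, 0, 0, 0, 0, 2], [-3.5, 0, 0, 0, 0, 3], [-4.7, 0, 0, 0, 0, 4], [-5.5, 0, 0, 0, 0, 4.4], [-6.1, 0, 0.1, 0, 0, 4.4], [-6.1, 0, 0.1, 0, 0, 4.4]]], grip=0.85)

```text
time_s: 5.28
ee_pos: [0.5671, -0.1355, 0.2464]
eef_rot: [-3.138, 0.0, 1.34]
force: [-1.3, 0.3, -0.6]
grip_width: 0.0798
grip_force: 0.0
```

```bash
python3 -c "
from h import *
show();to(.569,-.1315,.11,1.34)
im=ctrl.camera('scene')
o=ctrl.get_obs();print(proj('scene',o['ee_pos']))
cv2.imwrite('pics/s3.png',cv2.resize(im[110:270,120:320,::-1],(800,600),interpolation=cv2.INTER_CUBIC))"
```

```text
('time_s', np.float64(5.283)) ('ee_pos', array([ 0.567, -0.136,  0.246])) ('eef_rot', array([-3.138,  0.   ,  1.34 ])) ('qpos', array([-0.297,  0.35 ,  1.36 , -0.   ,  1.435, -0.066])) ('force', array([-1.311,  0.345, -0.625])) ('moment', array([-0.067, -0.014,  0.023])) ('grip_width', np.float64(0.08)) ('grip_force', np.float64(0.0))
units [0.147 0.047 4.548] [-0.032  0.002  0.   ]
[183.062 156.747]
```

View pics/s3.png

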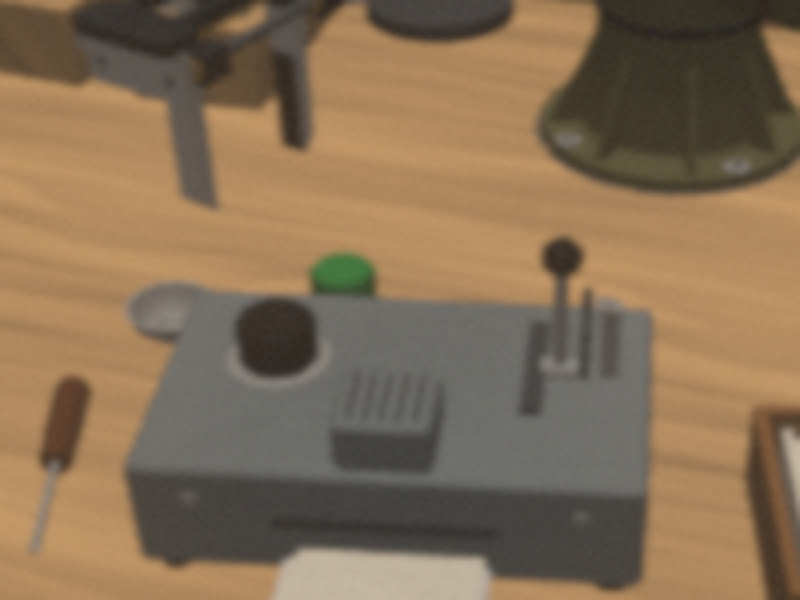

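The fingertip midpoint is at crop (248,172), which matches the projection of the TCP, so the calibration holds. Cap at (277,335). Going down around it.

>>> step_arm(plan=[[[0.15, 0.05, 1, 0, 0, 0], [0.15, 0.05, 2, 0, 0, 0], [0.15, 0.05, 3, 0, 0, 0], [0.15, 0.05, 4, 0, 0, 0], [0.15, 0.05, 4.55, 0, 0, 0], [0.15, 0.05, 4.55, 0, 0, 0], [0.15, 0.05, 4.55, 0, 0, 0]]])

```text
time_s: 5.92
ee_pos: [0.5696, -0.1277, 0.1121]
eef_rot: [-3.14, -0.0, 1.344]
force: [0.6, 0.7, 1.2]
grip_width: 0.0793
grip_force: 0.0
```

>>> step_arm(plan=[[[0, 0, 0, 0, 0, 0], [0, 0, 0, 0, 0, 0], [0, 0, 0, 0, 0, 0], [0, 0, 0, 0, 0, 0], [0, 0, 0, 0, 0, 0], [0, 0, 0, 0, 0, 0]]], grip=0, squeeze=10)

```text
time_s: 6.42
ee_pos: [0.57, -0.1287, 0.113]
eef_rot: [3.141, -0.0, 1.343]
force: [-1.8, 0.1, 4.8]
grip_width: 0.0501
grip_force: 10.0
```

```bash
python3 -c "
from h import *
show()"
```

```text
('time_s', np.float64(6.417)) ('ee_pos', array([ 0.57 , -0.129,  0.113])) ('eef_rot', array([ 3.141, -0.   ,  1.343])) ('qpos', array([-0.285,  0.464,  1.52 ,  0.   ,  1.158, -0.057])) ('force', array([-1.798,  0.146,  4.76 ])) ('moment', array([ 0.172,  0.387, -0.11 ])) ('grip_width', np.float64(0.05)) ('grip_force', np.float64(10.0))
```

>>> step_arm(plan=[[[-0.1, 0, 0, 0, 0, 0], [-0.1, 0, 0, 0, 0, 0], [-0.1, 0, 0, 0, 0, 0]]])

```text
time_s: 6.67
ee_pos: [0.5696, -0.1306, 0.1129]
eef_rot: [3.141, -0.002, 1.343]
force: [-0.7, 8.7, 3.9]
grip_width: 0.05
grip_force: 10.0
```

>>> step_arm(plan=[[[0, 0, 0, 0, 0, 0], [0, 0, 0, 0, 0, -0.4], [0, 0, 0, 0, 0, -0.8], [0, 0, 0, 0, 0, -1.2], [0, 0, 0, 0, 0, -1.6], [0, 0, 0, 0, 0, -2], [0, 0, 0, 0, 0, -2]]], squeeze=25)

```text
time_s: 7.25
ee_pos: [0.5692, -0.1315, 0.1126]
eef_rot: [-3.142, -0.0, 1.554]
force: [-2.7, 2.8, 4.5]
grip_width: 0.0496
grip_force: 25.0
```

```bash
python3 -c "
from h import *
show()"
```

```text
('time_s', np.float64(7.25)) ('ee_pos', array([ 0.569, -0.132,  0.113])) ('eef_rot', array([-3.142, -0.   ,  1.554])) ('qpos', array([-0.29 ,  0.464,  1.521,  0.   ,  1.157, -0.273])) ('force', array([-2.655,  2.811,  4.455])) ('moment', array([ 0.419,  0.418, -0.602])) ('grip_width', np.float64(0.05)) ('grip_force', np.float64(25.001))
```

Mz opposed the CCW turn at -0.6 N·m, so it looks blocked that way. I'll try the other direction.

>>> step_arm(plan=[[[0, 0, 0, 0, 0, 0.7], [0, 0, 0, 0, 0, 1.4], [0, 0, 0, 0, 0, 2.1], [0, 0, 0, 0, 0, 2.8], [0, 0, 0, 0, 0, 3.5], [0, 0, 0, 0, 0, 4.2], [0, 0, 0, 0, 0, 5], [0, 0, 0, 0, 0, 5]]])

```text
time_s: 7.92
ee_pos: [0.5695, -0.1318, 0.1125]
eef_rot: [3.141, 0.0, 1.024]
force: [0.2, -0.5, 1.1]
grip_width: 0.05
grip_force: 25.0
```

```bash
python3 -c "
from h import *
show()"
```

```text
('time_s', np.float64(7.917)) ('ee_pos', array([ 0.569, -0.132,  0.113])) ('eef_rot', array([3.141, 0.   , 1.024])) ('qpos', array([-0.29 ,  0.464,  1.52 , -0.   ,  1.156,  0.257])) ('force', array([ 0.159, -0.47 ,  1.056])) ('moment', array([-0.126, -0.06 ,  0.015])) ('grip_width', np.float64(0.05)) ('grip_force', np.float64(25.001))
```

The cap turns freely clockwise at 0.015 N·m, so the thread is left-handed. I'll keep turning to about 90°.

>>> step_arm(plan=[[[0, 0, 0, 0, 0, 1], [0, 0, 0, 0, 0, 2], [0, 0, 0, 0, 0, 3], [0, 0, 0, 0, 0, 4], [0, 0, 0, 0, 0, 5], [0, 0, 0, 0, 0, 6], [0, 0, 0, 0, 0, 7], [0, 0, 0, 0, 0, 8]]])

```text
time_s: 8.58
ee_pos: [0.5694, -0.1319, 0.1125]
eef_rot: [3.141, -0.0, 0.188]
force: [0.8, -0.3, 1.4]
grip_width: 0.0498
grip_force: 25.0
```

>>> step_arm(plan=[[[0, 0, 0, 0, 0, 1], [0, 0, 0, 0, 0, 2], [0, 0, 0, 0, 0, 2], [0, 0, 0, 0, 0, 2]]])

```text
time_s: 8.92
ee_pos: [0.5693, -0.1317, 0.1125]
eef_rot: [3.141, 0.0, -0.014]
force: [-1.0, 0.3, 3.2]
grip_width: 0.0501
grip_force: 25.0
```

>>> step_arm(plan=[[[0, 0, -0.1, 0, 0, 0], [0, 0, -0.2, 0, 0, 0], [0, 0, -0.25, 0, 0, 0], [0, 0, -0.25, 0, 0, 0]]])

```text
time_s: 9.25
ee_pos: [0.5694, -0.1317, 0.1203]
eef_rot: [3.141, -0.001, -0.017]
force: [0.4, -0.3, -1.4]
grip_width: 0.0498
grip_force: 25.0
```

```bash
python3 -c "
from h import *
show()"
```

```text
('time_s', np.float64(9.25)) ('ee_pos', array([ 0.569, -0.132,  0.12 ])) ('eef_rot', array([ 3.141, -0.001, -0.017])) ('qpos', array([-0.29 ,  0.455,  1.514,  0.   ,  1.172,  1.298])) ('force', array([ 0.442, -0.32 , -1.405])) ('moment', array([0.016, 0.004, 0.001])) ('grip_width', np.float64(0.05)) ('grip_force', np.float64(24.999))
```

It rose 7.5 mm carrying only about its own weight, so it is free. Lifting.

>>> step_arm(plan=[[[0, 0, -0.4, 0, 0, 0], [0, 0, -0.8, 0, 0, 0], [0, 0, -1.2, 0, 0, 0], [0, 0, -1.6, 0, 0, 0], [0, 0, -2, 0, 0, 0], [0, 0, -2.4, 0, 0, 0], [0, 0, -2.7, 0, 0, 0], [0, 0, -2.7, 0, 0, 0]]])

```text
time_s: 9.92
ee_pos: [0.57, -0.1318, 0.2034]
eef_rot: [3.141, -0.003, -0.018]
force: [0.5, -0.5, -1.2]
grip_width: 0.0503
grip_force: 25.0
```

>>> step_arm(plan=[[[0, 0, 0, 0, 0, 0], [0, 0, 0, 0, 0, 0], [0, 0, 0, 0, 0, 0], [0, 0, 0, 0, 0, 0], [0, 0, 0, 0, 0, 0], [0, 0, 0, 0, 0, 0]]])

```text
time_s: 10.42
ee_pos: [0.5692, -0.1316, 0.2006]
eef_rot: [-3.141, 0.0, -0.018]
force: [-0.4, -0.1, -0.3]
grip_width: 0.0499
grip_force: 25.0
```

```bash
python3 -c "
from h import *
show()
im=ctrl.camera('scene')
cv2.imwrite('pics/s4.png',cv2.resize(im[110:270,120:320,::-1],(800,600),interpolation=cv2.INTER_CUBIC))"
```

```text
('time_s', np.float64(10.417)) ('ee_pos', array([ 0.569, -0.132,  0.201])) ('eef_rot', array([-3.141,  0.   , -0.018])) ('qpos', array([-0.29 ,  0.38 ,  1.425, -0.   ,  1.337,  1.299])) ('force', array([-0.372, -0.103, -0.328])) ('moment', array([ 0.043,  0.052, -0.007])) ('grip_width', np.float64(0.05)) ('grip_force', np.float64(24.999))
```

View pics/s4.png

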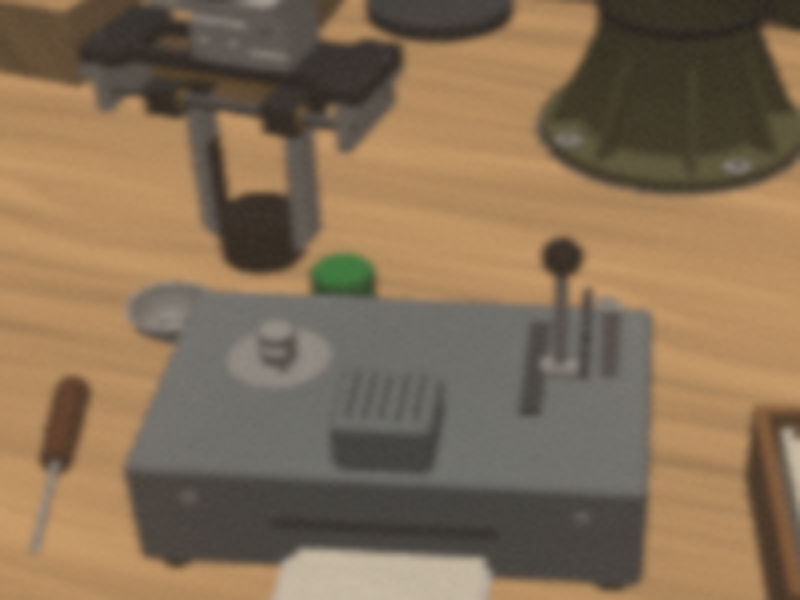

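The cap is held upright in the fingers at crop (262,232). The neck is bare at (278,345), and the lever is upright with its ball at (562,257). The screwdriver, dish and tray have not moved.

```bash
python3 -c "
from station import ctrl
print(ctrl.hand_in())"
```

```text
the job is handed in; nothing more can be done
None
```

I handed the job in at about 10.5 s: the lever is in the middle notch, and the cap, whose thread turned out to be left-handed, is off and held upright and steady about 88 mm above its seat, with the card tray, screwdriver and pin dish untouched; the hand-in returned no verdict.

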